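# Mount and lock a sharps container, then discard an empty vial

## Robot

A 6-joint arm with a two-finger parallel gripper is mounted at the origin on the work surface. World frame = base frame: x ahead of the robot, y to its left, z up, the work surface at z = 0. Lengths are in mm, angles in rad, forces in N, time in s.
With the tool pointing down it reaches from about 350 to 975 mm from the base axis. Payload 7.1 kg.
Tool frame: the origin (TCP) lies at the very end of the fingers, on their centre line; the grasp point (between the pads) lies 19 mm behind it; z points along the fingers, y is the line along which they close (so a half turn about z gives the same grasp; the last joint's range is limited). The gripper opens to 88 mm and grips with 3 to 60 N. Pads are 20 mm wide; open, the fingers measure 115 mm over their backs; the gripper's body (75 mm by 178 mm) begins 61 mm behind the grasp point.
Start: joints at [-1.146, 0.423, 1.63, -0, 1.089, -0.019], TCP at [268.373, -564.429, 222.675] pointing down, gripper open.
Joint ranges: [-3, 3], [-0.9, 2.11], [0.09, 2.58], [-1.31, 4.45], [0.11, 2.69], [-2.54, 2.54]. Speed limits (rad/s): [2.39, 2.39, 3.01, 3.14, 3.14, 3.14].

## Interface

Orientations are given as a unit quaternion [x, y, z, w].
In Python, from rig import arm, vision gives the robot as it stands. The module is installed in compiled form; this text tells all that it offers.
- The arm moves only by the tool drive_tool, never from a script. Its argument "deltas" is one flat list of numbers, 7 for each row, row after row: the shift along the tool's x, y, z in m, then the turn, a rotation vector about the tool's x, y, z in degrees, then the finger opening in m, from 0 to 0.0878. In form: [x, y, z, rx, ry, rz, fingers, x, y, z, rx, ry, rz, fingers, ...]. A call has 1 to 8 rows; each row shifts and turns the commanded pose from where the row before left it, along the tool's axes as they then stand; what a row does not reach is not made up. A row lasts 1/10 s, in which the tool goes at most 50 mm and 8.59 degrees, less where a joint would pass 70% of its speed; a pose out of reach is approached as far as the arm can. A call is refused whole if a number of a shift passes 0.05 or a number of a turn 8.59, either way. A call with a gripper value outside its range is refused whole. The fingers move at their own pace and stop on an object; "newtons" is the grip in N (left out, the last holds). Time passes only in rows, so rows that do not move let the fingers close. It gives the time, the measured TCP pose, the force, the opening and the grip force at its end, in the units of the state.
- arm.state(): the state, without advancing time (a new reading comes with each control period).
- vision.snapshot(name): name is "side" or "top" or "wrist"; returns a dict with "img" (384x512x3 uint8, red, green, blue), "intrinsics" (3x3 intrinsics, pixels), "k1" (the pictures are not rectified: a ray, as slopes to the right and down, at radius r is drawn at 1 + k1 r^2 times it, then the intrinsics apply), "rvec" (rotation vector, rad) and "tvec" (3), from world to camera coordinates, as OpenCV has them; the wrist camera has in their place "T_tool_cam" (4x4, takes a point from camera to tool coordinates, whose origin is the TCP and whose axes are the flange's). Camera axes: x right, y down, z forward; pixel columns grow to the right and rows downward; lengths in mm; the calibration is good to about 2 mm. A picture is of the moment at which its call begins: read the wrist's pose just before it. There is no depth.
- arm.close_job(): hands the job in; it is judged then, once.
The state is a dict: "time_s": time; "q": joint angles; "joint_vel": joint speeds; "effort": joint torques, N m; "tcp_pos": TCP position; "tool_rot": TCP orientation; "contact_force": force on the tool from outside, world axes, zero at the start; "wrist_torque": the same for the moment, N m; "gripper_width": finger opening in mm; "grip_force": force on a finger pad.
Only numpy, scipy, OpenCV 4.12 (cv2) and the standard library are available. Lean on these libraries where they do the work, as an engineer would, in place of code of your own. Each camera call takes 0.05 s, during which the arm holds its last target. There are 200 camera calls.

## Task

Get the sharps station ready and use it: stand the small yellow sharps container upright in the round cup of the dock's blue sliding tray, push the tray all the way in, then swing the red lever fully across in front of the container until it stops, to lock it. Once it is locked, drop the empty vial (grey stopper, standing alone) into the open container. Keep the container upright throughout, and leave the two full blue-capped vials, the flat yellow lid and the pen where they are.

Things in the scene. Friction and masses are not known exactly. Their poses are not given: they have to be found in the camera images.
- dock: White docking bracket fixed to the table. Base plate 225 x 100 x 10 mm, a 70 mm high backrest at its +x end. Its x axis is the direction in which the tray is pushed in; z up. Origin on the table, under the place where the cup's centre stands once the tray is home. Free height above is open.
- tray (a joint): Travel of the blue sliding tray along the dock's +x, 0 = pulled out (cup centre 60 mm short of the dock's origin), 0.060 m = fully home at its stop; it stays where it is left, friction about 2 N.
- tray_seat (a point): Centre of the floor of the tray's round cup, 18 mm above the table; moves with the tray. Cup: inner diameter 66 mm, wall 4 mm, rim 16 mm above this point.
- tray_handle (a point): Top centre of the tray's black upright push tab, 58 mm above the table, 80 mm to the dock's -x of the cup's centre; tab 12 mm thick along the dock's x, 26 mm wide, 40 mm free height above the tray plate. Moves with the tray.
- lever (a joint): Angle of the red lock lever about its upright hinge: 0 = swung right out, arm away from the container's path (arm points 150 degrees anticlockwise from the dock's x, seen from above); grows anticlockwise seen from above; 2.094 rad = locked at its stop, arm along the dock's -y just in front of the home container. Stays where it is left.
- lever_hinge (a point): Point on the lever's upright hinge axis, 62 mm above the table, at x -43 mm, y +62 mm in the dock's frame.
- lever_knob (a point): Top centre of the round upright red knob at the lever's end, 115 mm from the hinge axis, 104 mm above the table; knob 16 mm diameter, 32 mm tall above the flat arm (arm 12 mm wide, 10 mm thick, its underside 62 mm above the table).
- container: Small open yellow sharps container with a red band, loose, 0.11 kg: round, 54 mm diameter at the foot, 60 mm from 14 mm up, 62 mm at the rim, 95 mm tall, wall 3 mm. Origin at the centre of its underside, z up out of its mouth.
- container_mouth (a point): Centre of the container's open mouth at rim height, opening 56 mm diameter.
- vial: The empty clear glass vial with a white label and grey stopper, loose, standing alone: 24 mm diameter up to 40 mm, then a stopper 19 mm in diameter, 52 mm tall in all. Origin at the centre of its underside, z up.
- vial_mid (a point): Middle of the empty vial, 26 mm above its underside.
- full_vial_a: A full vial with blue cap and blue label, 24 mm diameter, 52 mm tall, standing in a low white tray (75 x 110 mm, 22 mm high); leave alone. Origin under its centre.
- full_vial_b: The second full blue-capped vial in the same white tray; leave alone.
- bin_lid: Flat yellow lid of another bin, 92 mm diameter, 14 mm high, lying near the robot; leave alone.
- pen: Orange pen, 140 mm long, 10 mm thick, lying near the robot; leave alone.

How it is judged:
By the outcome, as a careful person would: the job done as asked, in the order asked, and still so for the second after the job is handed in, with the robot touching nothing.
It also fails if it takes over 72 s, if anything falls off the work surface, if the arm or the gripper's body presses on something with over 40 N, if the wrist force passes 120 N, or if a joint passes its speed limit or range.

## Working session

There is one attempt and no reset: what is moved stays moved. The work goes in short steps, Python scripts to look and compute and a tool call to move; the robot and the scene stay as the last step left them, time stands still between calls to the robot, and variables do not carry over. Pictures are saved under pics/ and viewed, at most 10 in all, crops included, and the job is handed in when it is done.

Besides the shell and the picture viewer there is one more tool, called by a JSON object that holds its "name" and its "arguments", one argument or row to a line. drive_tool: Moves the arm, as the interface text tells. Its arguments: {"type":"object","properties":{"deltas":{"type":"array"},"newtons":{"type":"number"}},"required":["deltas"]}

```bash
mkdir -p pics; cat > h.py <<'E'
import numpy as np, cv2, json
from rig import arm, vision
from scipy.spatial.transform import Rotation as R
def cam(s, st=None):
    K=np.array(s["intrinsics"],float)
    if "rvec" in s:
        Rm=cv2.Rodrigues(np.array(s["rvec"],float))[0]; t=np.array(s["tvec"],float).ravel()
        return K,s["k1"],Rm.T,-Rm.T@t
    T=np.array(s["T_tool_cam"]); Rt=R.from_quat(st["tool_rot"]).as_matrix()
    return K,s["k1"],Rt@T[:3,:3],Rt@T[:3,3]+np.array(st["tcp_pos"])
def ray(c,uv):
    K,k1,Rw,C=c
    p=cv2.undistortPoints(np.array([[uv]],float),K,np.array([k1,0,0,0,0.]))[0,0]
    d=Rw@np.array([p[0],p[1],1]); return C,d/np.linalg.norm(d)
def onz(c,uv,z):
    C,d=ray(c,uv); return C+d*(z-C[2])/d[2]
def tri(rs):
    A=sum(np.eye(3)-np.outer(d,d) for C,d in rs); b=sum((np.eye(3)-np.outer(d,d))@C for C,d in rs)
    X=np.linalg.solve(A,b); return X,[np.linalg.norm(np.cross(X-C,d)) for C,d in rs]
def proj(c,X):
    K,k1,Rw,C=c
    return cv2.projectPoints(np.array([X],float),cv2.Rodrigues(Rw.T)[0],-Rw.T@C,K,np.array([k1,0,0,0,0.]))[0].reshape(-1,2)[0]
def snap(n,f):
    st=arm.state(); s=vision.snapshot(n); cv2.imwrite(f"pics/{f}.png",s["img"][:,:,::-1])
    c=cam(s,st); np.savez(f"pics/{f}.npz",K=c[0],k=c[1],R=c[2],C=c[3]); return s["img"],c
def load(f):
    z=np.load(f"pics/{f}.npz"); return z["K"],float(z["k"]),z["R"],z["C"]
E
python3 - <<'E'
from h import *
a,_=snap("top","top0"); b,_=snap("side","side0")
for n,i in(("top",a),("side",b)): cv2.imwrite(f"pics/{n}0b.png",cv2.resize(i[:,:,::-1],(800,600),interpolation=cv2.INTER_CUBIC))
print(arm.state())
for f in("top0","side0"): print(load(f)[3],load(f)[2][:,2])
E
```

```text
{'time_s': 0.1, 'q': array([-1.14599175e+00,  4.23773890e-01,  1.63058696e+00, -1.36927348e-05,
        1.08858694e+00, -1.89730360e-02]), 'joint_vel': array([ 1.08738528e-03, -1.72292048e-03, -2.58821447e-03,  8.10958772e-05,
        5.00714134e-04,  8.16972528e-04]), 'effort': array([ 8.69337000e-04, -5.45609307e+01, -2.74323964e+01,  6.45243656e-02,
        1.87753339e-02, -5.60160618e-05]), 'tcp_pos': array([ 268.18053698, -563.9993045 ,  221.98397106]), 'tool_rot': array([ 9.75482591e-01,  2.20075566e-01, -1.42486800e-04, -6.62444497e-04]), 'contact_force': array([ 0.28864048,  0.39222172, -0.3510426 ]), 'wrist_torque': array([ 0.0173137 ,  0.01330194, -0.02479766]), 'grip_force': 0.0, 'gripper_width': 87.61746114845121}
[ 380.93927721  -13.54403313 1135.24305518] [ 0.1200646   0.01371138 -0.99267139]
[ 438.02363374 -895.29530099  586.04270876] [ 0.08374703  0.87836374 -0.47059916]
```

View pics/top0b.png

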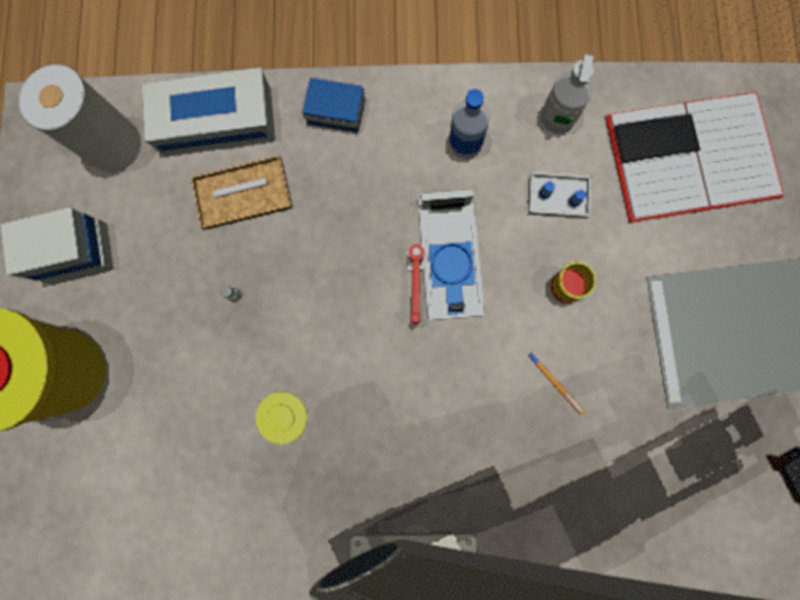

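View pics/side0b.png

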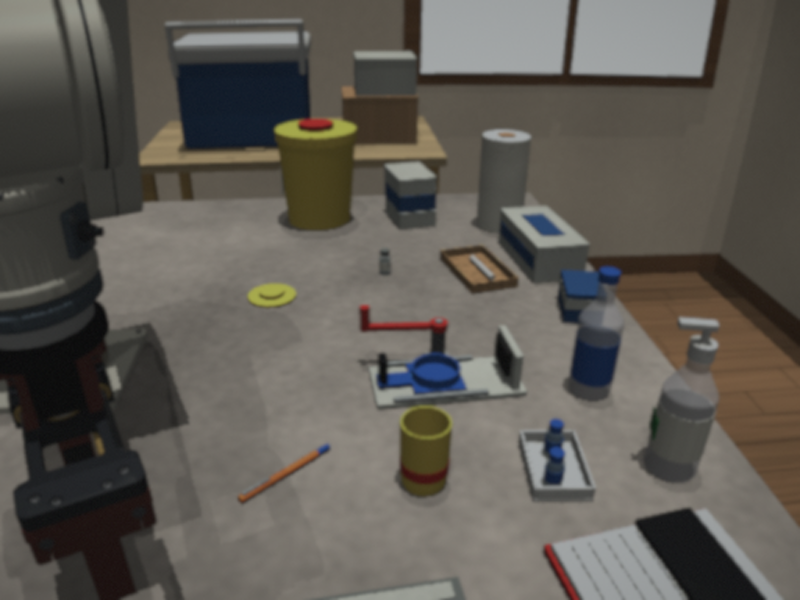

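The top view, at 800x600, shows the container near (575,282), the cup (452,265), push tab (455,307), lever hinge (417,253), knob (415,320) and vial (232,294). In the side view the container is at (425,450), the cup at (435,370) and the vial at (384,262). Next I'll enlarge crops to read these more closely.

```bash
python3 - <<'E'
from h import *
a=cv2.imread("pics/top0.png"); b=cv2.imread("pics/side0.png")
def crop(i,x,y,w,h,s):
    c=cv2.resize(i[y:y+h,x:x+w],None,fx=s,fy=s,interpolation=cv2.INTER_CUBIC)
    return c
o=np.zeros((600,800,3),np.uint8)
# top row (top cam): dock 60x100@... 
o[:300,:210]=crop(a,250,115,70,100,3)[:300,:210]
o[:300,210:510]=crop(a,340,150,50,50,6)
o[:300,510:810-10]=crop(a,130,170,29*1,30,10)[:300,:290]
o[300:,:330]=crop(b,225,185,110,100,3)[:300,:330]
o[300:,330:570]=crop(b,250,255,40,60,5)[:300,:240][:300] if 0 else crop(b,248,257,48,60,5)
o[300:,570:800]=crop(b,235,155,23,30,10)
cv2.imwrite("pics/comp.png",o)
E
```

```text
(no output)
```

View pics/comp.png

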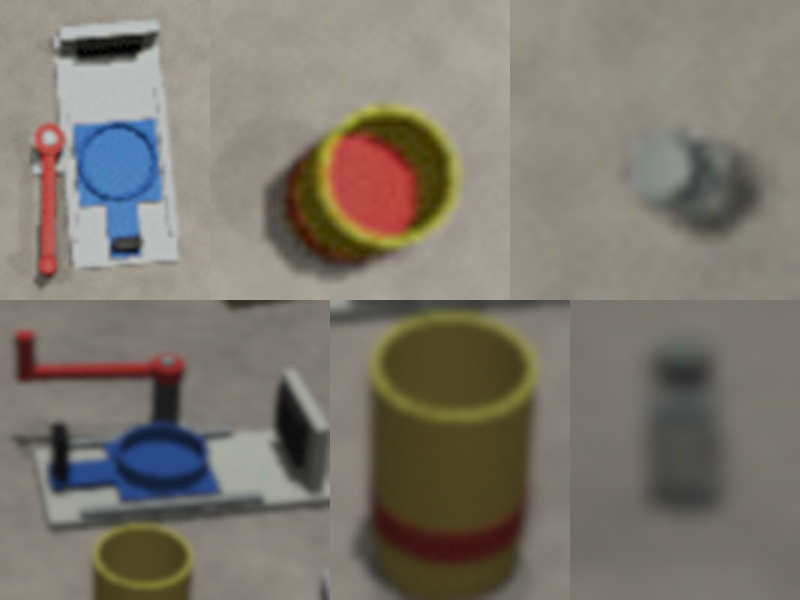

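The composite gives these pixels. In the top crops the cup rim centre is at (119,162), the hinge at (49,138), the knob at (47,266), the tab at (126,242), the container mouth at (389,176) and the vial stopper at (662,168). In the side crops the cup is at (161,455), the knob at (24,336), the tab at (60,428), the mouth at (454,366) and the vial top at (686,350).

```bash
python3 - <<'E'
from h import *
t,s=load("top0"),load("side0")
f=lambda u,v,ox,oy,x0,y0,k:((u-ox+.5)/k+x0-.5,(v-oy+.5)/k+y0-.5)
T=lambda u,v:f(u,v,0,0,250,115,3); S=lambda u,v:f(u,v,0,300,225,185,3)
P={"cuprim34":(T(119,162),S(161,455)),"hinge":(T(49,138),S(166,361)),"knob104":(T(47,266),S(24,335)),"tab58":(T(126,242),S(60,428)),
"mouth95":(f(389,176,210,0,340,150,6),f(454,366,330,300,248,257,5)),
"vial52":(f(662,168,510,0,130,170,10),f(686,350,570,300,235,155,10))}
for n,(a,b) in P.items():
    X,r=tri([ray(t,a),ray(s,b)]); print(n,X.round(1),np.round(r,1))
for p in((75,268),(178,260)): print("plate",onz(t,T(*p),10).round(1))
for p in((57,30),(158,24)): print("back",onz(t,T(*p),70).round(1))
E
```

```text
cuprim34 [577.9 -78.7  26.5] [1.2 1.2]
hinge [590.9 -14.4  74.2] [0.2 0.2]
knob104 [475.6 -10.5 100.7] [0.7 0.7]
tab58 [499.2 -81.1  57.4] [0.4 0.4]
mouth95 [ 534.8 -282.7   92.3] [0.9 0.9]
vial52 [533.3 317.5  50.3] [1.1 1.1]
plate [480.7 -36.1  10. ]
plate [ 486.3 -131.8   10. ]
back [690.8 -23.6  70. ]
back [ 694.4 -114.7   70. ]
```

```bash
cat >> h.py <<'E'
def go(X,yang,rowmm=40):
    "print shift in tool axes (mm), turn about tool z (deg), tilt err, from measured pose; yang=world angle of tool y"
    st=arm.state(); M=R.from_quat(st["tool_rot"]).as_matrix()
    cur=np.degrees(np.arctan2(M[1,1],M[0,1])); d=(np.array(X)-st["tcp_pos"])
    print("t",round(st["time_s"],1),"tcp",st["tcp_pos"].round(1),"yang",cur.round(2),"shift",(M.T@d).round(1),"turnz",-(yang-cur).round(2),"zaxis",M[:,2].round(4),"F",np.round(st["contact_force"],1),"w",round(st["gripper_width"],1),round(st["grip_force"],1))
E
python3 - <<'E'
from h import *
t=load("top0")
f=lambda u,v,ox,oy,x0,y0,k:((u-ox+.5)/k+x0-.5,(v-oy+.5)/k+y0-.5)
print(onz(t,f(119,162,0,0,250,115,3),34),onz(t,f(389,176,210,0,340,150,6),95))
go([520,-283,250],2.3)
E
```

```text
[575.30753791 -78.19109741  34.        ] [ 533.47617858 -281.88742851   95.        ]
t 0.1 tcp [ 268.2 -564.   222. ] yang -64.57 shift [ 348.1 -145.7  -27.8] turnz -66.87 zaxis [-6.0e-04  1.2e-03 -1.0e+00] F [ 0.3  0.4 -0.4] w 87.6 0.0
```

{"name": "drive_tool", "arguments": {
  "deltas": [0, 0, 0, 0, 0, -8.4, 0.0878, 0, 0, 0, 0, 0, -8.4, 0.0878, 0, 0, 0, 0, 0, -8.4, 0.0878, 0, 0, 0, 0, 0, -8.4, 0.0878, 0, 0, 0, 0, 0, -8.4, 0.0878, 0, 0, 0, 0, 0, -8.4, 0.0878, 0, 0, 0, 0, 0, -8.4, 0.0878, 0, 0, 0, 0, 0, -8.4, 0.0878]
}}

```text
time_s: 0.9
tcp_pos: [268.2, -564.1, 222.2]
tool_rot: [0.689, 0.725, 0.0, -0.0]
contact_force: [-0.3, 0.9, 0.2]
gripper_width: 87.8
grip_force: 0.0
```

```bash
python3 - <<'E'
from h import *
go([500,-283,260],2.3)
E
```

```text
t 0.9 tcp [ 268.2 -564.1  222.2] yang 2.97 shift [268.8 246.  -37.7] turnz 0.67 zaxis [-4.e-04  9.e-04 -1.e+00] F [-0.3  0.9  0.2] w 87.8 0.0
```

{"name": "drive_tool", "arguments": {
  "deltas": [0.0335, 0.031, -0.0045, 0, 0, 0, 0.0878, 0.0335, 0.031, -0.0045, 0, 0, 0, 0.0878, 0.0335, 0.031, -0.0045, 0, 0, 0, 0.0878, 0.0335, 0.031, -0.0045, 0, 0, 0, 0.0878, 0.0335, 0.031, -0.0045, 0, 0, 0, 0.0878, 0.0335, 0.031, -0.0045, 0, 0, 0, 0.0878, 0.0335, 0.031, -0.0045, 0, 0, 0, 0.0878, 0.0335, 0.031, -0.0045, 0, 0, 0, 0.0878]
}}

```text
time_s: 1.7
tcp_pos: [504.6, -283.6, 258.6]
tool_rot: [0.691, 0.723, -0.0, -0.0]
contact_force: [-0.1, 0.2, 0.5]
gripper_width: 88.0
grip_force: 0.0
```

```bash
python3 - <<'E'
from h import *
i,c=snap("wrist","w1"); cv2.imwrite("pics/w1b.png",cv2.resize(i[:,:,::-1],(800,600),interpolation=cv2.INTER_CUBIC))
go([534,-282,250],2.3); print(c[3],c[2][:,2],proj(c,[534,-282,95])*1.5625, proj(c,[578,-78,34])*1.5625)
E
```

```text
t 1.8 tcp [ 508.6 -279.4  259.5] yang 2.77 shift [-3.8 25.2  9.5] turnz 0.47 zaxis [ 0.0029  0.0019 -1.    ] F [2.5 3.1 0.5] w 87.6 0.0
[ 502.15626998 -201.13032473  421.06068054] [ 0.01219786 -0.29908843 -0.95414743] [443.27959191 262.55574432] [520.0716596  -42.70176538]
```

View pics/w1b.png

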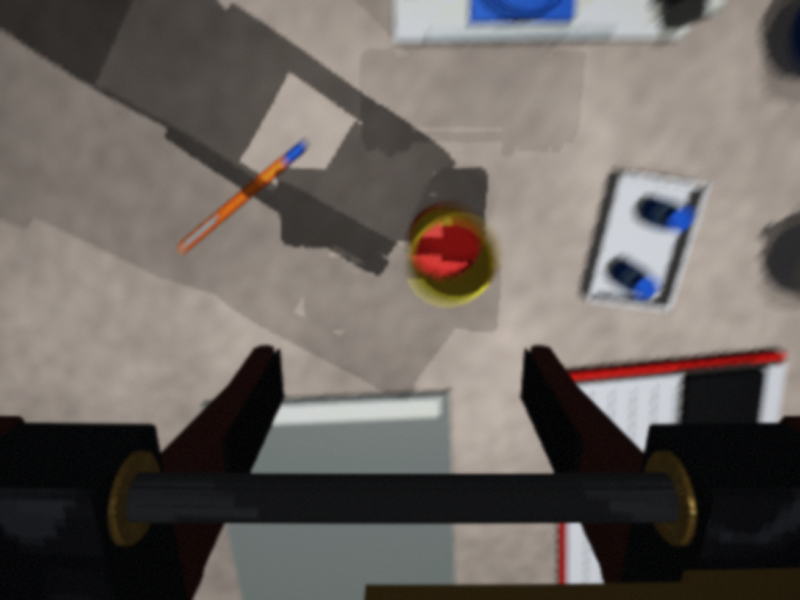

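The mouth appears at about (452,258) against the predicted (443,263), but the arm was still moving during that shot. I'll take another, settled and from a place that shows the dock as well.

{"name": "drive_tool", "arguments": {
  "deltas": [0.03, 0.007, -0.02, 0, 0, 0, 0.0878, 0.03, 0.007, -0.02, 0, 0, 0, 0.0878, 0.03, 0.007, -0.02, 0, 0, 0, 0.0878, 0, 0, 0, 0, 0, 0, 0.0878, 0, 0, 0, 0, 0, 0, 0.0878, 0, 0, 0, 0, 0, 0, 0.0878]
}}

```text
time_s: 2.35
tcp_pos: [520.0, -195.1, 317.6]
tool_rot: [0.691, 0.723, -0.0, -0.001]
contact_force: [-0.5, 0.2, -1.2]
gripper_width: 87.7
grip_force: 0.0
```

```bash
python3 - <<'E'
from h import *
i,c=snap("wrist","w2"); cv2.imwrite("pics/w2b.png",cv2.resize(i[:400,:,::-1],(800,600),interpolation=cv2.INTER_CUBIC))
go([534,-282,250],2.3); print(proj(c,[534,-282,95])*1.5625, proj(c,[578,-78,34])*1.5625)
E
```

```text
t 2.4 tcp [ 519.9 -195.3  317.5] yang 2.57 shift [-87.3  10.3  67.5] turnz 0.27 zaxis [-1.9e-03  5.0e-04 -1.0e+00] F [-0.1 -0.8  0. ] w 87.7 0.0
[412.80961459 345.40508783] [475.16796952  98.34750161]
```

View pics/w2b.png

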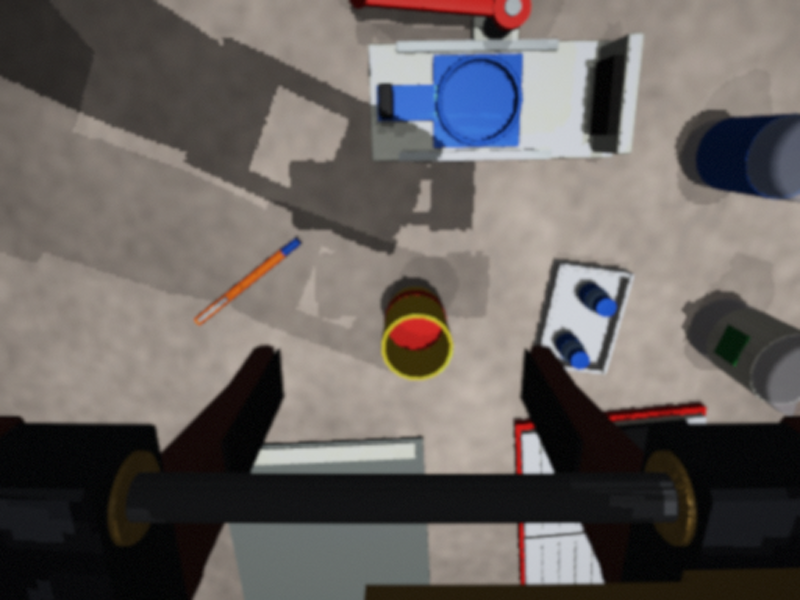

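The view is now settled: the mouth is at (417.5,347), the cup rim centre at (478,100), the tab top at (386,98) and the plate's near edge runs from (374,160) to (631,152). I'll triangulate with three views.

```bash
python3 - <<'E'
from h import *
t,s,w=load("top0"),load("side0"),load("w2")
f=lambda u,v,ox,oy,x0,y0,k:((u-ox+.5)/k+x0-.5,(v-oy+.5)/k+y0-.5)
T=lambda u,v:f(u,v,0,0,250,115,3); S=lambda u,v:f(u,v,0,300,225,185,3)
W=lambda u,v:f(u,v,0,0,0,0,1.5625)
P={"cuprim34":(T(119,162),S(161,455),W(478,100)),"tab58":(T(126,242),S(60,428),W(386,98)),
"mouth95":(f(389,176,210,0,340,150,6),f(454,366,330,300,248,257,5),W(417.5,347))}
for n,(a,b,d) in P.items():
    X,r=tri([ray(t,a),ray(s,b),ray(w,d)]); print(n,X.round(1),np.round(r,1),tri([ray(t,a),ray(w,d)])[0].round(1))
print([onz(w,W(*p),z).round(1) for p,z in (((478,100),34),((386,98),58),((417.5,347),95),((374,160),10),((631,152),10),((629,154),0))])
go([535.5,-282.5,150],2.3)
E
```

```text
cuprim34 [579.  -78.5  26.5] [2.4 0.1 2.3] [580.1 -78.5  19.2]
tab58 [500.4 -81.7  57.3] [1.6 0.9 2.4] [501.4 -81.8  38.2]
mouth95 [ 535.8 -283.2   92.8] [2.1 0.2 2.3] [ 536.3 -284.5   89.1]
[array([580.3, -79. ,  34. ]), array([502.6, -82.7,  58. ]), array([ 537.8, -283. ,   95. ]), array([ 491.7, -133.8,   10. ]), array([ 729.9, -115.3,   10. ]), array([ 732.8, -117.3,    0. ])]
t 2.4 tcp [ 519.9 -195.3  317.5] yang 2.57 shift [-87.9  12.  167.4] turnz 0.27 zaxis [-1.9e-03  5.0e-04 -1.0e+00] F [-0.1 -0.8  0. ] w 87.7 0.0
```

{"name": "drive_tool", "arguments": {
  "deltas": [-0.022, 0.003, 0.03, 0, 0, 0, 0.0878, -0.022, 0.003, 0.03, 0, 0, 0, 0.0878, -0.022, 0.003, 0.03, 0, 0, 0, 0.0878, -0.022, 0.003, 0.03, 0, 0, 0, 0.0878, 0, 0, 0.01, 0, 0, 0, 0.0878, 0, 0, 0.03, 0, 0, 0, 0.0878, 0, 0, 0.03, 0, 0, 0, 0.0878, 0, 0, 0, 0, 0, 0, 0.0878]
}}

```text
time_s: 3.2
tcp_pos: [533.7, -280.5, 125.0]
tool_rot: [0.691, 0.723, -0.001, -0.004]
contact_force: [0.5, 0.7, -0.2]
gripper_width: 87.8
grip_force: 0.0
```

```bash
python3 - <<'E'
from h import *
go([536,-283,58],2.9)
E
```

```text
t 3.2 tcp [ 533.7 -280.5  125. ] yang 2.58 shift [-2.9  2.6 67. ] turnz -0.32 zaxis [-0.0068  0.0039 -1.    ] F [ 0.5  0.7 -0.2] w 87.8 0.0
```

{"name": "drive_tool", "arguments": {
  "deltas": [-0.0025, 0.0025, 0.005, 0, 0, -0.3, 0.0878, 0, 0, 0.03, 0, 0, 0, 0.0878, 0, 0, 0.02, 0, 0, 0, 0.0878, 0, 0, 0.012, 0, 0, 0, 0.0878, 0, 0, 0, 0, 0, 0, 0.0878, 0, 0, 0, 0, 0, 0, 0.055, 0, 0, 0, 0, 0, 0, 0.055, 0, 0, 0, 0, 0, 0, 0.055],
  "newtons": 20
}}

```text
time_s: 4.0
tcp_pos: [540.0, -284.6, 62.9]
tool_rot: [0.689, 0.725, 0.0, 0.001]
contact_force: [-0.3, -0.2, -0.0]
gripper_width: 67.3
grip_force: 0.3
```

{"name": "drive_tool", "arguments": {
  "deltas": [0, 0, 0, 0, 0, 0, 0.05, 0, 0, 0, 0, 0, 0, 0.05, 0, 0, 0, 0, 0, 0, 0.05]
}}

```text
time_s: 4.3
tcp_pos: [539.7, -284.5, 62.4]
tool_rot: [0.689, 0.725, 0.0, 0.001]
contact_force: [-2.0, -0.0, 6.6]
gripper_width: 61.2
grip_force: 20.0
```

```bash
python3 - <<'E'
from h import *
go([578.5,-78.5,110],2.9)
E
```

```text
t 4.3 tcp [ 539.7 -284.5   62.4] yang 2.93 shift [203.7  49.3 -47.6] turnz 0.03 zaxis [ 9.e-04 -6.e-04 -1.e+00] F [-2.  -0.   6.6] w 61.2 20.0
```

{"name": "drive_tool", "arguments": {
  "deltas": [0, 0, -0.02, 0, 0, 0, 0.05, 0, 0, -0.03, 0, 0, 0, 0.05, 0.03, 0.0065, -0.01, 0, 0, 0, 0.05, 0.04, 0.01, 0, 0, 0, 0, 0.05, 0.04, 0.01, 0, 0, 0, 0, 0.05, 0.04, 0.01, 0, 0, 0, 0, 0.05, 0.03, 0.007, 0, 0, 0, 0, 0.05, 0.022, 0.005, 0, 0, 0, 0, 0.05]
}}

```text
time_s: 5.1
tcp_pos: [577.4, -77.8, 121.5]
tool_rot: [0.688, 0.725, 0.0, -0.0]
contact_force: [-0.7, -0.7, -0.5]
gripper_width: 61.7
grip_force: 19.9
```

{"name": "drive_tool", "arguments": {
  "deltas": [0, 0, 0, 0, 0, 0, 0.05, 0, 0, 0, 0, 0, 0, 0.05, 0, 0, 0, 0, 0, 0, 0.05]
}}

```text
time_s: 5.4
tcp_pos: [577.2, -80.8, 121.5]
tool_rot: [0.689, 0.725, -0.0, -0.0]
contact_force: [-0.3, 0.2, -0.4]
gripper_width: 61.7
grip_force: 19.9
```

```bash
python3 - <<'E'
from h import *
a,c1=snap("top","top2"); b,c2=snap("side","side2")
go([578.5,-80,110],2.9)
o=np.zeros((600,800,3),np.uint8)
o[:,:400]=cv2.resize(a[115:215,245:325][:, :67],(400,600),interpolation=cv2.INTER_CUBIC)[:,:,::-1]
o[:,400:]=cv2.resize(b[160:280,220:300],(400,600),interpolation=cv2.INTER_CUBIC)[:,:,::-1]
cv2.imwrite("pics/c2.png",o)
E
```

```text
t 5.5 tcp [577.3 -81.1 121.6] yang 2.85 shift [ 1.   1.3 11.6] turnz -0.05 zaxis [-1.e-04 -1.e-04 -1.e+00] F [ 0.6 -0.6 -2. ] w 61.5 19.9
```

View pics/c2.png

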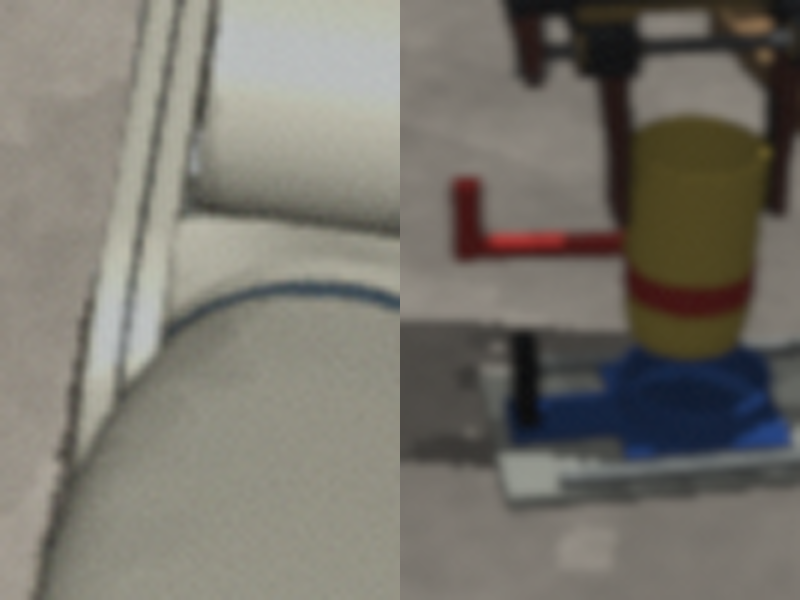

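The side crop shows the foot centred at x≈691 and the cup at ≈693, so the container is over the cup. I'll lower it slowly and watch the force.

{"name": "drive_tool", "arguments": {
  "deltas": [0.001, 0.001, 0.01, 0, 0, 0, 0.05, 0, 0, 0.01, 0, 0, 0, 0.05, 0, 0, 0.01, 0, 0, 0, 0.05, 0, 0, 0.004, 0, 0, 0, 0.05, 0, 0, 0.002, 0, 0, 0, 0.05, 0, 0, 0, 0, 0, 0, 0.05, 0, 0, 0, 0, 0, 0, 0.05]
}}

```text
time_s: 6.2
tcp_pos: [578.3, -78.9, 85.7]
tool_rot: [0.689, 0.725, -0.0, -0.0]
contact_force: [0.2, -0.7, -0.7]
gripper_width: 62.0
grip_force: 19.9
```

{"name": "drive_tool", "arguments": {
  "deltas": [0, 0, 0.002, 0, 0, 0, 0.05, 0, 0, 0.002, 0, 0, 0, 0.05, 0, 0, 0, 0, 0, 0, 0.05, 0, 0, 0, 0, 0, 0, 0.05]
}}

```text
time_s: 6.6
tcp_pos: [578.7, -79.0, 81.8]
tool_rot: [0.689, 0.725, 0.0, 0.0]
contact_force: [2.3, -0.4, -1.2]
gripper_width: 61.5
grip_force: 19.9
```

{"name": "drive_tool", "arguments": {
  "deltas": [0, 0, 0.001, 0, 0, 0, 0.05, 0, 0, 0.001, 0, 0, 0, 0.05, 0, 0, 0, 0, 0, 0, 0.05, 0, 0, 0, 0, 0, 0, 0.05]
}}

```text
time_s: 7.0
tcp_pos: [578.8, -79.0, 80.4]
tool_rot: [0.689, 0.725, 0.0, 0.0]
contact_force: [0.3, 0.9, 5.3]
gripper_width: 61.5
grip_force: 20.0
```

{"name": "drive_tool", "arguments": {
  "deltas": [0, 0, 0, 0, 0, 0, 0.082, 0, 0, 0, 0, 0, 0, 0.082, 0, 0, 0, 0, 0, 0, 0.082, 0, 0, 0, 0, 0, 0, 0.082]
}}

```text
time_s: 7.4
tcp_pos: [578.1, -78.9, 79.4]
tool_rot: [0.689, 0.725, -0.0, -0.0]
contact_force: [-0.5, 0.9, -0.0]
gripper_width: 81.6
grip_force: 0.0
```

```bash
python3 - <<'E'
from h import *
b,c=snap("side","side3"); cv2.imwrite("pics/c3.png",cv2.resize(b[150:300,190:340,::-1],(600,600),interpolation=cv2.INTER_CUBIC))
go([480,-82,180],2.9)
E
```

```text
t 7.5 tcp [578.1 -78.9  79.5] yang 2.93 shift [   2.   -98.2 -100.5] turnz 0.03 zaxis [-6.e-04  1.e-04 -1.e+00] F [-0.1 -0.7  0.5] w 82.0 0.0
```

View pics/c3.png

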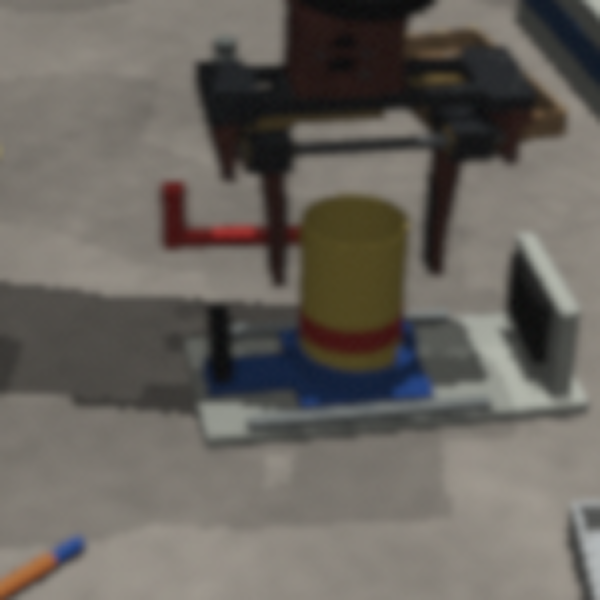

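The container stands upright in the cup: the underside reached 18 mm when the contact force rose. Next I move behind the push tab with the fingers closed.

{"name": "drive_tool", "arguments": {
  "deltas": [0, 0, -0.03, 0, 0, 0, 0.082, 0, 0, -0.04, 0, 0, 0, 0.082, 0, 0, -0.03, 0, 0, 0, 0.082, 0, -0.035, 0, 0, 0, 0, 0.03, 0, -0.035, 0, 0, 0, 0, 0, 0, -0.036, 0, 0, 0, 0, 0, 0.001, 0, 0, 0, 0, 0, 0, 0, 0, 0, 0, 0, 0, 0]
}}

```text
time_s: 8.25
tcp_pos: [472.5, -83.5, 180.1]
tool_rot: [0.689, 0.725, 0.0, 0.0]
contact_force: [0.3, 0.5, -0.2]
gripper_width: 45.8
grip_force: 0.0
```

```bash
python3 - <<'E'
from h import *
go([472.5,-83.5,42],2.9)
E
```

```text
t 8.2 tcp [472.5 -83.5 180.1] yang 2.9 shift [ -0.   -0.2 138.1] turnz 0.0 zaxis [ 9.e-04 -2.e-04 -1.e+00] F [ 0.3  0.5 -0.2] w 45.8 0.0
```

Wait for the fingers to close, then descend.

{"name": "drive_tool", "arguments": {
  "deltas": [0, 0, 0.02, 0, 0, 0, 0, 0, 0, 0.02, 0, 0, 0, 0, 0, 0, 0.02, 0, 0, 0, 0, 0, 0, 0.02, 0, 0, 0, 0, 0, 0, 0.02, 0, 0, 0, 0, 0, 0, 0.02, 0, 0, 0, 0, 0, 0, 0.018, 0, 0, 0, 0, 0, 0, 0, 0, 0, 0, 0]
}}

```text
time_s: 9.05
tcp_pos: [472.5, -83.1, 39.6]
tool_rot: [0.689, 0.725, -0.001, -0.001]
contact_force: [1.2, 0.4, -0.2]
gripper_width: 0.5
grip_force: 0.0
```

{"name": "drive_tool", "arguments": {
  "deltas": [0, 0.005, 0, 0, 0, 0, 0, 0, 0.005, 0, 0, 0, 0, 0, 0, 0.008, 0, 0, 0, 0, 0, 0, 0.01, 0, 0, 0, 0, 0, 0, 0.01, 0, 0, 0, 0, 0, 0, 0.01, 0, 0, 0, 0, 0, 0, 0.006, 0, 0, 0, 0, 0, 0, 0, 0, 0, 0, 0, 0]
}}

```text
time_s: 9.85
tcp_pos: [527.9, -80.6, 41.8]
tool_rot: [0.689, 0.725, 0.001, 0.001]
contact_force: [0.7, -0.1, 0.0]
gripper_width: 0.8
grip_force: 0.0
```

```bash
python3 - <<'E'
from h import *
go([540,-80.2,42],2.9)
E
```

```text
t 9.8 tcp [527.9 -80.6  41.8] yang 2.94 shift [-0.2 12.1 -0.2] turnz 0.04 zaxis [ 1.7e-03 -2.0e-04 -1.0e+00] F [ 0.7 -0.1  0. ] w 0.8 0.0
```

{"name": "drive_tool", "arguments": {
  "deltas": [0, 0.003, 0, 0, 0, 0, 0, 0, 0.003, 0, 0, 0, 0, 0, 0, 0.003, 0, 0, 0, 0, 0, 0, 0.003, 0, 0, 0, 0, 0]
}}

```text
time_s: 10.25
tcp_pos: [538.2, -79.9, 41.6]
tool_rot: [0.689, 0.725, -0.0, -0.0]
contact_force: [-1.9, 1.0, 0.1]
gripper_width: 0.7
grip_force: 1.0
```

{"name": "drive_tool", "arguments": {
  "deltas": [0, 0.001, 0, 0, 0, 0, 0, 0, 0.001, 0, 0, 0, 0, 0, 0, 0.001, 0, 0, 0, 0, 0]
}}

```text
time_s: 10.55
tcp_pos: [541.2, -79.8, 41.6]
tool_rot: [0.689, 0.725, -0.0, -0.0]
contact_force: [-1.7, 0.6, -1.1]
gripper_width: 0.4
grip_force: 1.0
```

{"name": "drive_tool", "arguments": {
  "deltas": [0, 0.001, 0, 0, 0, 0, 0, 0, 0.001, 0, 0, 0, 0, 0, 0, 0.001, 0, 0, 0, 0, 0, 0, 0.001, 0, 0, 0, 0, 0]
}}

```text
time_s: 10.95
tcp_pos: [544.8, -79.6, 41.6]
tool_rot: [0.689, 0.725, -0.0, -0.001]
contact_force: [-6.3, 0.3, 3.0]
gripper_width: 0.3
grip_force: 2.7
```

{"name": "drive_tool", "arguments": {
  "deltas": [0, 0.001, 0, 0, 0, 0, 0, 0, 0.001, 0, 0, 0, 0, 0, 0, 0.001, 0, 0, 0, 0, 0]
}}

```text
time_s: 11.25
tcp_pos: [544.9, -79.5, 41.5]
tool_rot: [0.689, 0.725, -0.002, -0.003]
contact_force: [-14.7, -2.2, 12.5]
gripper_width: 0.3
grip_force: 7.7
```

The tray hit its stop (force rising at TCP x 544.9). I'll back off and look from the wrist camera.

{"name": "drive_tool", "arguments": {
  "deltas": [0, -0.01, 0, 0, 0, 0, 0, 0, -0.01, -0.01, 0, 0, 0, 0, 0, -0.005, -0.04, 0, 0, 0, 0, -0.02, 0, -0.045, 0, 0, 0, 0, -0.025, 0.015, -0.045, 0, 0, 0, 0, -0.025, 0.015, -0.045, 0, 0, 0, 0, -0.02, 0.015, -0.045, 0, 0, 0, 0, 0, 0, 0, 0, 0, 0, 0]
}}

```text
time_s: 12.05
tcp_pos: [575.4, -167.9, 272.3]
tool_rot: [0.689, 0.724, 0.003, 0.007]
contact_force: [0.5, -0.3, -0.7]
gripper_width: 0.4
grip_force: 0.0
```

{"name": "drive_tool", "arguments": {
  "deltas": [0, 0, 0, 0, 0, 0, 0.04, 0, 0, 0, 0, 0, 0, 0.04, 0, 0, 0, 0, 0, 0, 0.04]
}}

```text
time_s: 12.35
tcp_pos: [569.0, -163.8, 262.8]
tool_rot: [0.689, 0.725, -0.001, -0.001]
contact_force: [-0.0, 0.7, -0.2]
gripper_width: 21.0
grip_force: 0.0
```

```bash
python3 - <<'E'
from h import *
i,c=snap("wrist","w4"); cv2.imwrite("pics/w4b.png",cv2.resize(i[:,:,::-1],(800,600),interpolation=cv2.INTER_CUBIC))
go([480,-8,180],-92)
for p in ([638.5,-75,113],[477,-10.5,104],[561,-80,58],[592,-14.4,74]): print(proj(c,p)*1.5625)
E
```

```text
t 12.4 tcp [ 569.3 -163.8  262.9] yang 2.96 shift [160.1 -80.9  83.2] turnz 94.96 zaxis [-2.5e-03  8.0e-04 -1.0e+00] F [ 0.7 -0.3 -1. ] w 24.9 0.0
[522.01989066 133.14338609]
[257.43449142   4.5248223 ]
[395.82674361 135.17181026]
[447.95296423  32.44089139]
```

View pics/w4b.png

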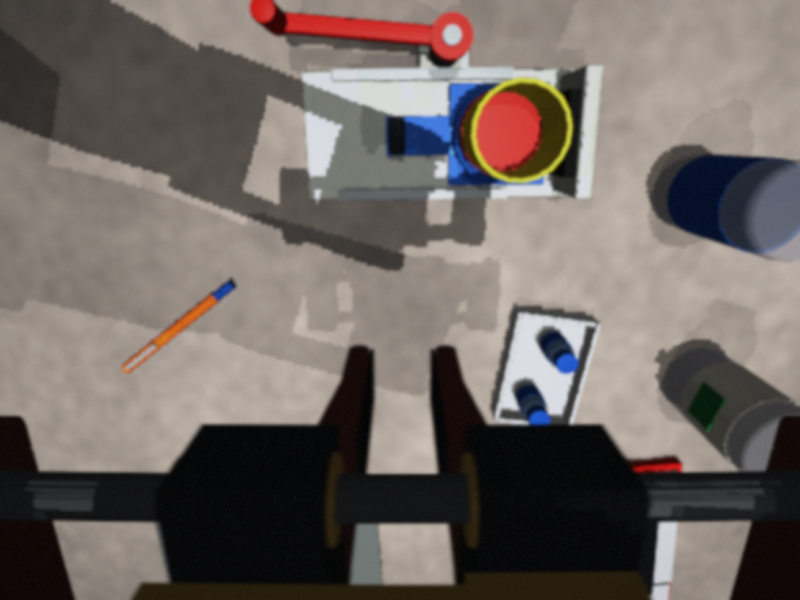

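The mouth is at (521.5,131), matching the home position prediction to about 1 mm. The knob is at (263,8) and the hinge at (452,34). Now I turn the tool to grasp the lever knob.

{"name": "drive_tool", "arguments": {
  "deltas": [0, 0, 0, 0, 0, 8.5, 0.04, 0, 0, 0, 0, 0, 8.5, 0.04, 0, 0, 0, 0, 0, 8.5, 0.04, 0, 0, 0, 0, 0, 8.5, 0.04, 0, 0, 0, 0, 0, 8.5, 0.04, 0, 0, 0, 0, 0, 8.5, 0.04, 0, 0, 0, 0, 0, 8.5, 0.04, 0, 0, 0, 0, 0, 8.5, 0.04]
}}

```text
time_s: 13.2
tcp_pos: [569.7, -163.9, 263.1]
tool_rot: [0.977, 0.213, -0.001, -0.001]
contact_force: [-0.4, 0.1, -0.7]
gripper_width: 40.1
grip_force: 0.0
```

{"name": "drive_tool", "arguments": {
  "deltas": [0, 0, 0, 0, 0, 8.5, 0.04, 0, 0, 0, 0, 0, 8.5, 0.04, 0, 0, 0, 0, 0, 8.5, 0.04, 0, 0, 0, 0, 0, 1.5, 0.04, 0, 0, 0, 0, 0, 0, 0.04]
}}

```text
time_s: 13.7
tcp_pos: [569.9, -164.2, 263.6]
tool_rot: [1.0, -0.017, -0.001, -0.0]
contact_force: [-0.4, 0.7, -0.4]
gripper_width: 40.2
grip_force: 0.0
```

```bash
python3 - <<'E'
from h import *
go([478,-11,140],-92)
E
```

```text
t 13.7 tcp [ 569.9 -164.2  263.6] yang -91.9 shift [ -96.8 -150.   123.8] turnz 0.1 zaxis [-1.3e-03  4.0e-04 -1.0e+00] F [-0.4  0.7 -0.4] w 40.2 0.0
```

{"name": "drive_tool", "arguments": {
  "deltas": [-0.02, -0.03, 0.01, 0, 0, 0, 0.04, -0.02, -0.03, 0.015, 0, 0, 0, 0.04, -0.02, -0.03, 0.02, 0, 0, 0, 0.04, -0.02, -0.03, 0.03, 0, 0, 0, 0.04, -0.017, -0.03, 0.03, 0, 0, 0, 0.04, 0, 0, 0.018, 0, 0, 0, 0.04, 0, 0, 0, 0, 0, 0, 0.04, 0, 0, 0, 0, 0, 0, 0.04]
}}

```text
time_s: 14.5
tcp_pos: [479.2, -11.2, 141.6]
tool_rot: [1.0, -0.017, -0.0, 0.0]
contact_force: [0.5, -0.1, -0.4]
gripper_width: 40.0
grip_force: 0.0
```

```bash
python3 - <<'E'
from h import *
go([478,-11,79],-92)
E
```

```text
t 14.5 tcp [479.2 -11.2 141.6] yang -91.97 shift [-1.2 -0.2 62.6] turnz 0.03 zaxis [-0. -0. -1.] F [ 0.5 -0.1 -0.4] w 40.0 0.0
```

{"name": "drive_tool", "arguments": {
  "deltas": [-0.001, 0, 0.015, 0, 0, 0, 0.04, 0, 0, 0.015, 0, 0, 0, 0.04, 0, 0, 0.015, 0, 0, 0, 0.04, 0, 0, 0.012, 0, 0, 0, 0.04, 0, 0, 0.005, 0, 0, 0, 0.04, 0, 0, 0, 0, 0, 0, 0.01, 0, 0, 0, 0, 0, 0, 0.01, 0, 0, 0, 0, 0, 0, 0.01],
  "newtons": 12
}}

```text
time_s: 15.3
tcp_pos: [478.3, -11.1, 79.9]
tool_rot: [1.0, -0.018, 0.001, 0.0]
contact_force: [-0.9, -0.2, 0.7]
gripper_width: 19.1
grip_force: 0.0
```

{"name": "drive_tool", "arguments": {
  "deltas": [0, 0, 0, 0, 0, 0, 0.01, 0, 0, 0, 0, 0, 0, 0.01]
}}

```text
time_s: 15.5
tcp_pos: [478.2, -11.1, 79.8]
tool_rot: [1.0, -0.018, 0.001, 0.0]
contact_force: [0.0, -0.4, 3.2]
gripper_width: 15.5
grip_force: 12.0
```

```bash
python3 - <<'E'
from h import *
go([478,-11,79],-92)
E
```

```text
t 15.5 tcp [478.2 -11.1  79.8] yang -92.06 shift [-0.2 -0.1  0.8] turnz -0.06 zaxis [ 1.e-03 -1.e-04 -1.e+00] F [ 0.  -0.4  3.2] w 15.5 12.0
```

{"name": "drive_tool", "arguments": {
  "deltas": [0.0006, 0.012, 0, 0, 0, -6, 0.01, 0.0006, 0.012, 0, 0, 0, -6, 0.01, 0.0006, 0.012, 0, 0, 0, -6, 0.01, 0.0006, 0.012, 0, 0, 0, -6, 0.01, 0.0006, 0.012, 0, 0, 0, -6, 0.01, 0.0006, 0.012, 0, 0, 0, -6, 0.01, 0.0006, 0.012, 0, 0, 0, -6, 0.01]
}}

```text
time_s: 16.2
tcp_pos: [504.8, -89.4, 79.8]
tool_rot: [0.939, 0.343, 0.0, 0.0]
contact_force: [0.3, 2.0, 2.9]
gripper_width: 15.7
grip_force: 12.0
```

```bash
python3 - <<'E'
from h import *
go([478,-11,79],-2)
p=arm.state()["tcp_pos"]-np.array([592.5,-15.5,0]); print(np.hypot(*p[:2]),np.degrees(np.arctan2(p[1],p[0]))%360)
E
```

```text
t 16.2 tcp [504.8 -89.4  79.8] yang -49.84 shift [ 30.  -77.2   0.8] turnz -47.84 zaxis [ 9.e-04 -0.e+00 -1.e+00] F [0.3 2.  2.9] w 15.7 12.0
114.64500980208169 220.1337076022172
```

{"name": "drive_tool", "arguments": {
  "deltas": [0.0006, 0.012, 0, 0, 0, -6, 0.01, 0.0006, 0.012, 0, 0, 0, -6, 0.01, 0.0006, 0.012, 0, 0, 0, -6, 0.01, 0.0006, 0.012, 0, 0, 0, -6, 0.01, 0.0006, 0.012, 0, 0, 0, -6, 0.01, 0.0006, 0.012, 0, 0, 0, -6, 0.01, 0.0006, 0.012, 0, 0, 0, -6, 0.01, 0.0002, 0.008, 0, 0, 0, -4, 0.01]
}}

```text
time_s: 17.0
tcp_pos: [585.0, -130.4, 79.8]
tool_rot: [0.731, 0.683, 0.0, 0.0]
contact_force: [-0.6, -0.0, 4.8]
gripper_width: 15.7
grip_force: 12.0
```

{"name": "drive_tool", "arguments": {
  "deltas": [0, 0.003, 0, 0, 0, -1.5, 0.01, 0, 0.003, 0, 0, 0, -1.5, 0.01, 0, 0, 0, 0, 0, 0, 0.01]
}}

```text
time_s: 17.3
tcp_pos: [590.6, -130.6, 79.8]
tool_rot: [0.714, 0.7, 0.0, 0.001]
contact_force: [0.9, -1.3, 5.1]
gripper_width: 15.5
grip_force: 12.0
```

```bash
python3 - <<'E'
from h import *
go([478,-11,79],-2)
p=arm.state()["tcp_pos"]-np.array([592.5,-15.5,0]); print(np.hypot(*p[:2]),np.degrees(np.arctan2(p[1],p[0]))%360)
E
```

```text
t 17.3 tcp [ 590.6 -130.6   79.8] yang -1.09 shift [ 117.5 -114.9    0.6] turnz 0.91 zaxis [ 1.4e-03 -6.0e-04 -1.0e+00] F [ 0.9 -1.3  5.1] w 15.5 12.0
115.16221794214677 269.06581229555985
```

Continue in small steps until the stop is felt.

{"name": "drive_tool", "arguments": {
  "deltas": [0, 0.002, 0, 0, 0, -1, 0.01, 0, 0.002, 0, 0, 0, -1, 0.01, 0, 0.002, 0, 0, 0, -1, 0.01, 0, 0.002, 0, 0, 0, -1, 0.01, 0, 0, 0, 0, 0, 0, 0.01]
}}

```text
time_s: 17.8
tcp_pos: [598.4, -130.5, 79.8]
tool_rot: [0.689, 0.725, 0.0, 0.001]
contact_force: [-0.1, -1.9, 5.4]
gripper_width: 16.0
grip_force: 12.0
```

{"name": "drive_tool", "arguments": {
  "deltas": [0, 0.001, 0, 0, 0, 0, 0.01, 0, 0.001, 0, 0, 0, 0, 0.01, 0, 0, 0, 0, 0, 0, 0.01]
}}

```text
time_s: 18.1
tcp_pos: [600.0, -130.4, 79.8]
tool_rot: [0.689, 0.725, 0.0, 0.0]
contact_force: [-1.2, -2.1, 5.6]
gripper_width: 15.3
grip_force: 12.0
```

```bash
python3 - <<'E'
from h import *
go([478,-11,79],-2)
p=arm.state()["tcp_pos"]-np.array([592.5,-15.5,0]); print(np.hypot(*p[:2]),np.degrees(np.arctan2(p[1],p[0]))%360)
E
```

```text
t 18.1 tcp [ 600.  -130.4   79.8] yang 2.88 shift [ 125.4 -115.9    0.7] turnz 4.88 zaxis [ 5.e-04 -5.e-04 -1.e+00] F [-1.2 -2.1  5.6] w 15.3 12.0
115.16784924255523 273.75207889833473
```

{"name": "drive_tool", "arguments": {
  "deltas": [0, 0.001, 0, 0, 0, 0, 0.01, 0, 0.001, 0, 0, 0, 0, 0.01, 0, 0.001, 0, 0, 0, 0, 0.01, 0, 0.001, 0, 0, 0, 0, 0.01, 0, 0, 0, 0, 0, 0, 0.01]
}}

```text
time_s: 18.6
tcp_pos: [600.7, -130.5, 79.5]
tool_rot: [0.689, 0.725, -0.002, -0.002]
contact_force: [-10.8, -4.2, 13.3]
gripper_width: 15.8
grip_force: 12.0
```

{"name": "drive_tool", "arguments": {
  "deltas": [0, 0.001, 0, 0, 0, 0, 0.01, 0, 0.001, 0, 0, 0, 0, 0.01, 0, 0, 0, 0, 0, 0, 0.01]
}}

```text
time_s: 18.9
tcp_pos: [600.9, -130.5, 79.3]
tool_rot: [0.689, 0.725, -0.003, -0.004]
contact_force: [-17.0, -5.3, 18.0]
gripper_width: 15.7
grip_force: 12.0
```

The lever is at its stop. I'll relieve the load, release and rise.

{"name": "drive_tool", "arguments": {
  "deltas": [0, -0.004, 0, 0, 0, 0, 0.01, 0, 0, 0, 0, 0, 0, 0.036, 0, 0, 0, 0, 0, 0, 0.036, 0, 0, 0, 0, 0, 0, 0.036, 0, 0, -0.02, 0, 0, 0, 0.036, 0, 0, -0.04, 0, 0, 0, 0.036, 0, 0, -0.04, 0, 0, 0, 0.036, 0, 0, -0.03, 0, 0, 0, 0.036]
}}

```text
time_s: 19.7
tcp_pos: [602.6, -130.0, 211.4]
tool_rot: [0.689, 0.725, 0.0, 0.001]
contact_force: [-0.4, 0.6, -1.2]
gripper_width: 36.2
grip_force: 0.0
```

```bash
python3 - <<'E'
from h import *
go([520,222,230],2.9)
E
```

```text
t 19.7 tcp [ 602.6 -130.   211.4] yang 2.93 shift [355.7 -64.5 -18.8] turnz 0.03 zaxis [ 1.3e-03 -2.0e-04 -1.0e+00] F [-0.4  0.6 -1.2] w 36.2 0.0
```

{"name": "drive_tool", "arguments": {
  "deltas": [0.044, -0.008, -0.006, 0, 0, 0, 0.06, 0.044, -0.008, -0.006, 0, 0, 0, 0.06, 0.044, -0.008, -0.006, 0, 0, 0, 0.06, 0.044, -0.008, -0.006, 0, 0, 0, 0.06, 0.044, -0.008, -0.006, 0, 0, 0, 0.06, 0.044, -0.008, 0, 0, 0, 0, 0.06, 0.044, -0.008, 0, 0, 0, 0, 0.06, 0.044, -0.008, 0, 0, 0, 0, 0.06]
}}

```text
time_s: 20.5
tcp_pos: [519.3, 220.0, 239.2]
tool_rot: [0.689, 0.725, -0.0, -0.0]
contact_force: [0.1, -0.2, 0.0]
gripper_width: 59.9
grip_force: 0.0
```

{"name": "drive_tool", "arguments": {
  "deltas": [0.044, -0.008, 0, 0, 0, 0, 0.06, 0.03, -0.008, 0, 0, 0, 0, 0.06, 0, 0, 0, 0, 0, 0, 0.06, 0, 0, 0, 0, 0, 0, 0.06, 0, 0, 0, 0, 0, 0, 0.06]
}}

```text
time_s: 21.0
tcp_pos: [500.4, 290.4, 239.0]
tool_rot: [0.689, 0.725, -0.0, 0.0]
contact_force: [0.7, 0.1, -0.2]
gripper_width: 60.1
grip_force: 0.0
```

```bash
python3 - <<'E'
from h import *
i,c=snap("wrist","w5"); b,_=snap("side","side5"); t,_=snap("top","top5")
p=proj(c,[533.5,317.5,52]); print(p); go([533.5,317.5,100],2.9)
o=np.zeros((600,800,3),np.uint8)
x,y=np.clip((p-40).astype(int),0,[432,304]); print(x,y)
o[:400,:400]=cv2.resize(i[y:y+80,x:x+80,::-1],(400,400),interpolation=cv2.INTER_CUBIC)
o[:400,400:]=cv2.resize(b[180:260,225:305,::-1],(400,400),interpolation=cv2.INTER_CUBIC)[:,:]
o[400:,:200]=cv2.resize(t[170:220,120:170,::-1],(200,200),interpolation=cv2.INTER_CUBIC)
o[400:,200:800]=cv2.resize(t[120:200,200:400,::-1],(500,200),interpolation=cv2.INTER_CUBIC)[:, :600] if 0 else cv2.resize(t[130:195,215:410,::-1],(600,200),interpolation=cv2.INTER_CUBIC)
cv2.imwrite("pics/c5.png",o)
E
```

```text
[286.99967873 141.03127713]
t 21.1 tcp [500.7 290.2 239.3] yang 2.84 shift [ 25.7  34.1 139.3] turnz -0.06 zaxis [-1.e-04 -2.e-04 -1.e+00] F [ 0.3 -0.3  0.4] w 60.3 0.0
246 101
```

View pics/c5.png

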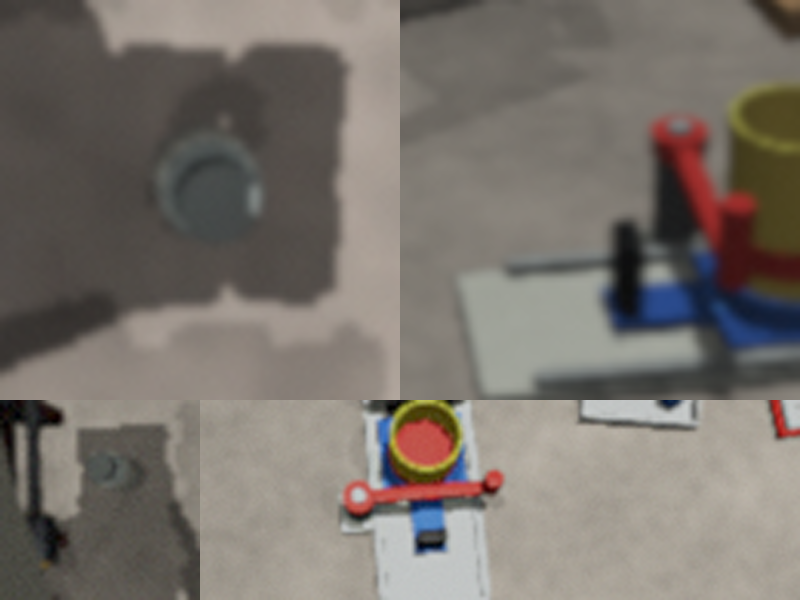

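The lever lies across in front of the container, and the tray is home. In the wrist crop the vial's stopper is at (217,197).

```bash
python3 - <<'E'
from h import *
w,t,s=load("w5"),load("top0"),load("side0")
f=lambda u,v,ox,oy,x0,y0,k:((u-ox+.5)/k+x0-.5,(v-oy+.5)/k+y0-.5)
r=[ray(w,f(217,197,0,0,246,101,5)),ray(t,f(662,168,510,0,130,170,10)),ray(s,f(686,350,570,300,235,155,10))]
X,e=tri(r); print(X,e,onz(w,f(217,197,0,0,246,101,5),52))
go([X[0],X[1],14],2.9)
E
```

```text
[534.188013   318.14726152  49.89842982] [np.float64(1.7047585279311281), np.float64(1.9493490616239542), np.float64(0.3337192828776126)] [535.64395004 318.76743023  52.        ]
t 21.1 tcp [500.7 290.2 239.3] yang 2.84 shift [ 26.3  34.8 225.3] turnz -0.06 zaxis [-1.e-04 -2.e-04 -1.e+00] F [ 0.3 -0.3  0.4] w 60.3 0.0
```

{"name": "drive_tool", "arguments": {
  "deltas": [0.0135, 0.0175, 0.02, 0, 0, 0, 0.06, 0.013, 0.0175, 0.03, 0, 0, 0, 0.06, 0, 0, 0.04, 0, 0, 0, 0.06, 0, 0, 0.04, 0, 0, 0, 0.06, 0, 0, 0.035, 0, 0, 0, 0.06, 0, 0, 0.03, 0, 0, 0, 0.06, 0, 0, 0.02, 0, 0, 0, 0.06, 0, 0, 0.01, 0, 0, 0, 0.06]
}}

```text
time_s: 21.95
tcp_pos: [533.3, 318.0, 12.2]
tool_rot: [0.689, 0.724, -0.001, -0.0]
contact_force: [-0.2, 0.4, -0.2]
gripper_width: 59.9
grip_force: 0.0
```

{"name": "drive_tool", "arguments": {
  "deltas": [0, 0, 0, 0, 0, 0, 0.06, 0, 0, 0, 0, 0, 0, 0.018, 0, 0, 0, 0, 0, 0, 0.018, 0, 0, 0, 0, 0, 0, 0.018, 0, 0, 0, 0, 0, 0, 0.018, 0, 0, 0, 0, 0, 0, 0.018],
  "newtons": 10
}}

```text
time_s: 22.55
tcp_pos: [534.2, 319.7, 14.9]
tool_rot: [0.689, 0.725, 0.0, 0.0]
contact_force: [0.4, 0.2, 1.1]
gripper_width: 24.1
grip_force: 10.5
```

{"name": "drive_tool", "arguments": {
  "deltas": [0, 0, -0.02, 0, 0, 0, 0.018, 0, 0, -0.04, 0, 0, 0, 0.018, 0, 0, -0.04, 0, 0, 0, 0.018, 0, 0, -0.04, 0, 0, 0, 0.018, 0, 0, -0.04, 0, 0, 0, 0.018, -0.02, 0, 0, 0, 0, 0, 0.018, -0.03, 0, 0, 0, 0, 0, 0.018]
}}

```text
time_s: 23.25
tcp_pos: [537.1, 270.1, 195.8]
tool_rot: [0.688, 0.726, 0.002, 0.001]
contact_force: [-0.0, -0.3, -1.1]
gripper_width: 24.1
grip_force: 10.0
```

```bash
python3 - <<'E'
from h import *
go([638.5,-74.5,195],2.9)
E
```

```text
t 23.2 tcp [537.1 270.1 195.8] yang 3.05 shift [-349.6   82.9    0.6] turnz 0.15 zaxis [ 0.0032  0.0017 -1.    ] F [-0.  -0.3 -1.1] w 24.1 10.0
```

{"name": "drive_tool", "arguments": {
  "deltas": [-0.042, 0.0105, 0, 0, 0, 0, 0.018, -0.042, 0.0105, 0, 0, 0, 0, 0.018, -0.042, 0.0105, 0, 0, 0, 0, 0.018, -0.042, 0.0105, 0, 0, 0, 0, 0.018, -0.042, 0.0105, 0, 0, 0, 0, 0.018, -0.042, 0.0105, 0, 0, 0, 0, 0.018, -0.042, 0.01, 0, 0, 0, 0, 0.018, -0.035, 0.01, 0, 0, 0, 0, 0.018]
}}

```text
time_s: 24.05
tcp_pos: [635.7, -57.4, 193.5]
tool_rot: [0.689, 0.725, -0.0, -0.0]
contact_force: [0.1, 1.0, -0.1]
gripper_width: 24.3
grip_force: 10.0
```

{"name": "drive_tool", "arguments": {
  "deltas": [-0.015, 0, 0, 0, 0, 0, 0.018, 0, 0, 0, 0, 0, 0, 0.018, 0, 0, 0, 0, 0, 0, 0.018, 0, 0, 0, 0, 0, 0, 0.018]
}}

```text
time_s: 24.45
tcp_pos: [636.4, -68.2, 194.1]
tool_rot: [0.688, 0.725, -0.0, -0.0]
contact_force: [-0.8, -0.5, -0.5]
gripper_width: 23.9
grip_force: 10.0
```

```bash
python3 - <<'E'
from h import *
go([638.5,-74.5,120],2.9)
E
```

```text
t 24.4 tcp [636.4 -68.2 194.1] yang 3.01 shift [-6.5  1.8 74.1] turnz 0.11 zaxis [-7.e-04  4.e-04 -1.e+00] F [-0.8 -0.5 -0.5] w 23.9 10.0
```

{"name": "drive_tool", "arguments": {
  "deltas": [-0.0065, 0.002, 0.01, 0, 0, 0, 0.018, 0, 0, 0.02, 0, 0, 0, 0.018, 0, 0, 0.02, 0, 0, 0, 0.018, 0, 0, 0.014, 0, 0, 0, 0.018, 0, 0, 0.009, 0, 0, 0, 0.018, 0, 0, 0, 0, 0, 0, 0.018, 0, 0, 0, 0, 0, 0, 0.018]
}}

```text
time_s: 25.15
tcp_pos: [639.7, -76.0, 121.6]
tool_rot: [0.689, 0.725, 0.0, 0.0]
contact_force: [-0.1, 0.3, -0.1]
gripper_width: 23.9
grip_force: 10.0
```

{"name": "drive_tool", "arguments": {
  "deltas": [0, 0, 0, 0, 0, 0, 0.05, 0, 0, 0, 0, 0, 0, 0.05, 0, 0, 0, 0, 0, 0, 0.05, 0, 0, 0, 0, 0, 0, 0.05]
}}

```text
time_s: 25.55
tcp_pos: [639.5, -76.2, 121.8]
tool_rot: [0.689, 0.725, 0.0, 0.0]
contact_force: [0.0, 0.3, -0.2]
gripper_width: 49.5
grip_force: 0.0
```

{"name": "drive_tool", "arguments": {
  "deltas": [0, 0, -0.02, 0, 0, 0, 0.05, 0, 0, -0.04, 0, 0, 0, 0.05, -0.03, 0, -0.04, 0, 0, 0, 0.05, -0.03, 0, -0.04, 0, 0, 0, 0.05, -0.03, -0.02, -0.02, 0, 0, 0, 0.05, 0, -0.02, 0, 0, 0, 0, 0.05, 0, 0, 0, 0, 0, 0, 0.05, 0, 0, 0, 0, 0, 0, 0.05]
}}

```text
time_s: 26.35
tcp_pos: [604.0, -168.0, 281.3]
tool_rot: [0.689, 0.725, 0.0, 0.0]
contact_force: [-0.5, -1.0, -1.0]
gripper_width: 50.2
grip_force: 0.0
```

```bash
python3 - <<'E'
from h import *
i,c=snap("wrist","w6"); b,_=snap("side","side6")
go([600,-150,270],2.9)
o=np.zeros((600,800,3),np.uint8)
o[:,:400]=cv2.resize(i[0:300,220:420,::-1],(400,600),interpolation=cv2.INTER_CUBIC)
o[:,400:]=cv2.resize(b[150:330,220:340,::-1],(400,600),interpolation=cv2.INTER_CUBIC)
cv2.imwrite("pics/c6.png",o)
E
```

```text
t 26.4 tcp [ 604.5 -167.5  280.8] yang 2.97 shift [17.7 -3.5 10.8] turnz 0.07 zaxis [-4.e-04  3.e-04 -1.e+00] F [-0.6  0.8 -1.3] w 50.3 0.0
```

View pics/c6.png

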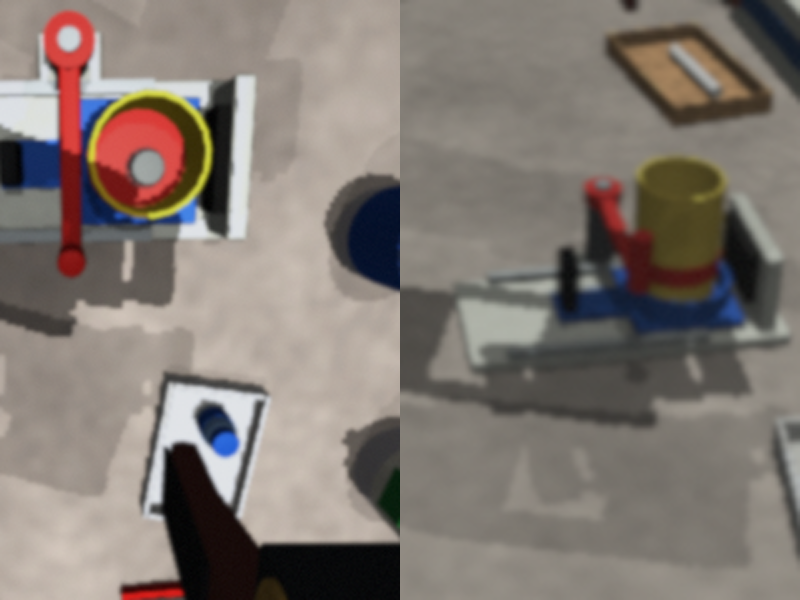

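The vial is inside the container, with its stopper at (148,167) in the left crop. The container is upright, the lever is across at its stop, and the arm is clear.

```bash
python3 -c "
from rig import arm
print(arm.close_job())"
```

```text
the job is handed in; nothing more can be done
None
```

The job is handed in at about 26 s: the container is upright in the cup, the tray is home, the lever is locked at its stop, and the empty vial was dropped in after locking; I never handled the full vials, lid or pen.

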